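# Pack the touch-up caddy

## Task

Pack the plywood caddy for touching up the grill stand: stand the teal-capped spray can in the teal cup, the red-capped can in the red cup and the yellow-lidded jar in the yellow cup, and lay the green tape roll flat over the green spindle. Set each thing down upright and fully home on the floor of its holder, do not drop it, and let go. The white-capped can and the brown tape do not belong: leave them standing where they are.

Things in the scene. Friction and masses are not known exactly. Their poses are not given: they have to be found in the camera images.
- teal_can_mid (a point): small upright spray can with a teal cap (bare aluminium body, paper label with a teal band), belongs in the caddy. 105 mm tall; body 44 mm diameter up to 75 mm above its foot, cap 41 mm diameter above that. About 120 g. The point is its centre, 52.5 mm above its foot; z points up its axis.
- red_can_mid (a point): small upright spray can with a red cap (bare aluminium body, paper label with a red band), belongs in the caddy. 105 mm tall; body 44 mm diameter up to 75 mm above its foot, cap 41 mm diameter above that. About 120 g. The point is its centre, 52.5 mm above its foot; z points up its axis.
- white_can_mid (a point): small upright spray can with a white cap (bare aluminium body, paper label with a white band), has no holder: stays on the bench. 105 mm tall; body 44 mm diameter up to 75 mm above its foot, cap 41 mm diameter above that. About 120 g. The point is its centre, 52.5 mm above its foot; z points up its axis.
- jar_mid (a point): squat amber glass jar with a yellow screw lid, closed, belongs in the caddy. 56 mm diameter (lid too), 70 mm tall, about 200 g. The point is its centre, 35 mm above its foot; z points up its axis.
- green_tape_mid (a point): roll of green tape lying flat with its hole upright, belongs in the caddy. 64 mm outer diameter, 36 mm hole right through, 40 mm high, about 90 g. The point is the middle of the hole, half-way up (20 mm above its underside); z points up along the hole.
- brown_tape_mid (a point): roll of brown tape lying flat with its hole upright, has no holder: stays on the bench. 64 mm outer diameter, 36 mm hole right through, 40 mm high, about 90 g. The point is the middle of the hole, half-way up (20 mm above its underside); z points up along the hole.
- teal_cup: teal round open cup fixed in the caddy, the holder for the can with the teal cap. 68 mm outer and 62 mm inner diameter, 25 mm high, floor 4 mm thick. Origin: centre of its underside, 6 mm above the bench on the caddy's floor; z up.
- red_cup: red round open cup fixed in the caddy, the holder for the can with the red cap. 68 mm outer and 62 mm inner diameter, 25 mm high, floor 4 mm thick. Origin: centre of its underside, 6 mm above the bench on the caddy's floor; z up.
- yellow_cup: yellow round open cup fixed in the caddy, the holder for the jar with the yellow lid. 80 mm outer and 74 mm inner diameter, 25 mm high, floor 4 mm thick. Origin: centre of its underside, 6 mm above the bench on the caddy's floor; z up.
- green_spindle: green spindle fixed in the caddy, the holder for the green tape: a disc 72 mm in diameter, 4 mm thick, with an upright post 14 mm in diameter, its top 32 mm above the disc's underside. Origin: centre of the underside, 6 mm above the bench; z up. The caddy is a fixed plywood tray, 270 mm square, walls 18 mm high; its four holders stand on a square of 115 mm, in any arrangement.
Mind the look-alikes: they are no part of the job. What is meant by the part that bears jar_mid is not blue or purple, and is the smaller of those in its own colour.

How it is judged (in metres and radians):
At the end, for the whole second after the job is handed in: Cans, jar and tape upright in or over the holder of their own colour (within 12 mm of its axis, tape 14 mm; within 5 mm of its floor; tilt under 0.12 rad), released and still; white-capped can and brown tape within 20 mm of their start, upright (horizontal distance between teal_can_mid and teal_cup below 0.012 m and z of teal_can_mid in the frame of teal_cup below 0.0615 m and angle between each of teal_can_mid, red_can_mid, jar_mid, green_tape_mid, white_can_mid, brown_tape_mid's own z axis and vertical below 0.12 rad and linear speed of each of teal_can, red_can, jar, green_tape below 0.02 m/s and contact force between each of teal_can, red_can, jar, green_tape and the fingers below 0.1 N and horizontal distance between red_can_mid and red_cup below 0.012 m and z of red_can_mid in the frame of red_cup below 0.0615 m and horizontal distance between jar_mid and yellow_cup below 0.012 m and z of jar_mid in the frame of yellow_cup below 0.044 m and horizontal distance between green_tape_mid and green_spindle below 0.014 m and z of green_tape_mid in the frame of green_spindle below 0.029 m and distance of each of white_can_mid, brown_tape_mid from where it was at the start of the episode below 0.02 m); the robot touches nothing.
It fails at once if a can, the jar or the tape is dropped from a height (falls free faster than 0.7 m/s, about 25 mm) ((contact force between teal_can and anything else below 0.02 N and linear speed of teal_can above 0.7 m/s) or (contact force between red_can and anything else below 0.02 N and linear speed of red_can above 0.7 m/s) or (contact force between jar and anything else below 0.02 N and linear speed of jar above 0.7 m/s) or (contact force between green_tape and anything else below 0.02 N and linear speed of green_tape above 0.7 m/s)).
It fails at once if the white can is carried off or pushed more than 20 mm (distance of white_can_mid from where it was at the start of the episode above 0.02 m).
It fails at once if the brown tape is carried off or pushed more than 20 mm (distance of brown_tape_mid from where it was at the start of the episode above 0.02 m).
It also fails if it takes over 109 s, if anything falls off the work surface, if the arm or the gripper's body presses on something with over 40 N, if the wrist force passes 120 N, or if a joint passes its speed limit or range.

## Robot

A 6-joint arm with a two-finger parallel gripper is mounted at the origin on the work surface. World frame = base frame: x ahead of the robot, y to its left, z up, the work surface at z = 0. Lengths are in m, angles in degrees, forces in N, time in s.
With the tool pointing down it reaches from about 0.35 to 0.875 m from the base axis. Payload 4.2 kg.
Tool frame: the origin (TCP) lies on the centre line of the jaws, within the pads' length; the fingertips stand 22 mm ahead of it and the grasp point (between the pads) lies 3 mm ahead of it (r.tcp_to_tips is the distance from the TCP to the fingertips, in m); z points along the fingers, y is the line along which they close (so a half turn about z gives the same grasp; the last joint's range is limited). The gripper opens to 87 mm and grips with 3 to 60 N. Pads are 19 mm wide; open, the fingers measure 117 mm over their backs; the gripper's body (75 mm by 190 mm) begins 51 mm behind the grasp point.
Start: joints at [14.817, 22.042, 0.453, 0, -68.411, -14.817], TCP at [0.625, 0, 0.245] pointing down, gripper open.
Joint ranges: [-179.83, 179.83], [-69.29, 118.12], [-61.27, 80.66], [-181.25, 117.63], [-171.15, -9.14], [-177.46, 177.46]. Speed limits (degrees/s): [159.86, 159.86, 180, 180, 180, 180].

## Interface

Orientations are given as a 3x3 rotation matrix whose columns are the frame's x, y, z axes.
In Python, from station import r gives the robot as it stands.
- The arm moves only by the tool apply_moves, never from a script. Its argument "plan" is a list of rows, each an object with "grip": the opening, from 0 (shut) to 1 (fully open); "offset": the shift along the tool's x, y, z in cm, a list of three; "spin": the turn about the tool's z in rad. A call has 1 to 5 rows; each row is the pose to reach, as a shift and turn from the pose commanded when the call began, along the tool's axes at that moment; what a row does not reach only later rows make up. A row lasts 1/10 s, in which the tool goes at most 50 mm and 8.59 degrees, less where a joint would pass 70% of its speed; a pose out of reach is approached as far as the arm can. A call with a gripper value outside its range is refused whole. The fingers move at their own pace and stop on an object; the grip force is fixed at half the most. Time passes only in rows, so rows that repeat a pose let the fingers close. It gives the time, the measured TCP pose, the force, the opening and the grip force at its end, in the units of the state.
- r.sense(): the state, without advancing time (a new reading comes with each control period).
- r.capture(name): name is "scene" or "side" or "wrist"; returns a dict with "img" (400x640x3 uint8, blue, green, red), "depth" (400x640 float32, m along the optical axis (not along the pixel's ray), 0 where there is no reading), "mtx" (3x3 intrinsics, pixels), "dist_coeffs" ([k1, k2, p1, p2, k3] as OpenCV has them; the pictures are not rectified), "R" (3x3) and "t" (3): a world point X has camera coordinates R X + t. Camera axes: x right, y down, z forward; pixel columns grow to the right and rows downward; lengths in m; the calibration is good to about 2 mm. A picture is of the moment at which its call begins.
- r.finish_job(): hands the job in; it is judged then, once.
The state is a dict: "time_s": time; "joints": joint angles; "joint_velocities": joint speeds; "effort": joint torques, N m; "tcp_pos": TCP position; "ee_rot": TCP orientation; "wrist_force": force on the tool from outside, world axes, zero at the start; "moment": the same for the moment, N m; "gripper_width": opening from 0.0 (shut) to 1.0 (fully open); "gripper_force": force on a finger pad.
Only numpy, scipy, OpenCV 4.12 (cv2) and the standard library are available. Lean on these libraries where they do the work, as an engineer would, in place of code of your own. Each camera call takes 0.05 s, during which the arm holds its last target. There are 200 camera calls.

## Working session

There is one attempt and no reset: what is moved stays moved. The work goes in short steps, Python scripts to look and compute and a tool call to move; the robot and the scene stay as the last step left them, time stands still between calls to the robot, and variables do not carry over. Pictures are saved under pics/ and viewed, at most 14 in all, crops included, and the job is handed in when it is done.

Besides the shell and the picture viewer there is one more tool, called after "Call:" as name(argument=value, ...), one argument or row to a line, values as JSON. apply_moves: Moves the arm, as the interface text tells. Its arguments: {"type":"object","properties":{"plan":{"type":"array"}},"required":["plan"]}

```bash
ls; mkdir -p pics; python3 - <<'E'
from station import r
import cv2,numpy as np,pickle
s=r.sense();print(s['time_s'],s['tcp_pos'],s['ee_rot'],s['gripper_width'])
for n in['scene','side']:
    c=r.capture(n);cv2.imwrite(f'pics/{n}0.png',c['img']);pickle.dump(c,open(n+'.pkl','wb'));print(n,c['mtx'],c['dist_coeffs'],-np.array(c['R']).T@np.array(c['t']))
E
```

```text
pics
0.0 [6.24466724e-01 2.09061601e-05 2.43470568e-01] [[-2.09506574e-04 -9.99997720e-01 -2.12527486e-03]
 [-9.99999973e-01  2.09717972e-04 -9.92463118e-05]
 [ 9.96917938e-05  2.12525401e-03 -9.99997737e-01]] 1.00056276672573
scene [[426.39223133   0.         316.24513018]
 [  0.         426.39223133 207.89200894]
 [  0.           0.           1.        ]] [-0.06122  0.       0.       0.       0.     ] [ 1.10404816 -0.16034633  1.1492875 ]
side [[365.31196307   0.         318.72018797]
 [  0.         365.31196307 202.96158726]
 [  0.           0.           1.        ]] [0.01302418 0.         0.         0.         0.        ] [-0.0535152  -0.52972671  0.96250382]
```

View pics/scene0.png

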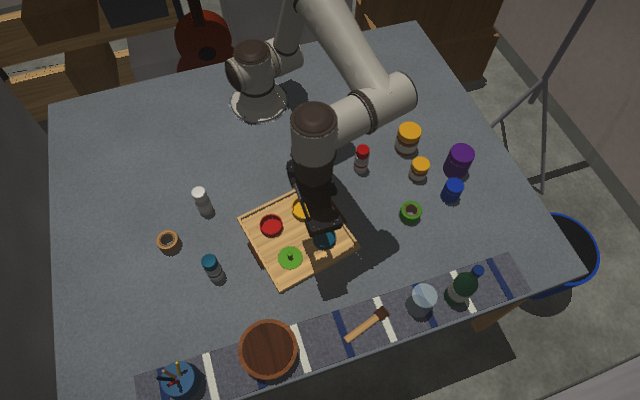

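View pics/side0.png

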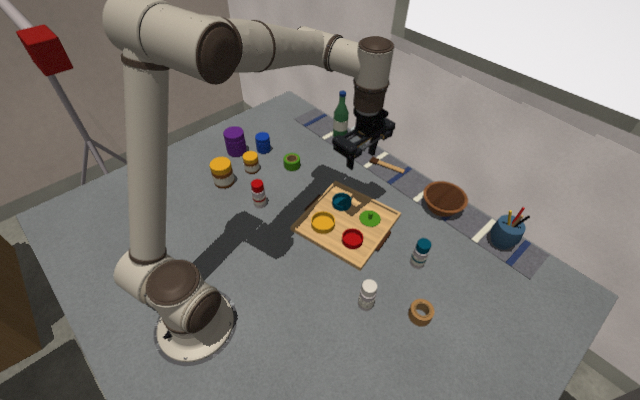

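Scene view candidates for the jar: big yellow (408,135), small yellow (420,167), blue (453,190) and purple (460,158). Small yellow fits. The red can is at (362,155), teal can (211,265), white can (201,198), green tape (411,212) and brown tape (167,241). The holders are red (271,226), yellow (302,210), green (290,258) and teal (324,240).

```bash
cat > h.py <<'E'
import cv2,numpy as np,pickle
def rays(c,px):
    n=cv2.undistortPoints(np.array(px,float).reshape(-1,1,2),c['mtx'],c['dist_coeffs']).reshape(-1,2)
    R,t=np.array(c['R']),np.array(c['t'])
    return -R.T@t,np.c_[n,np.ones(len(n))]@R
def plane(c,px,z):
    o,d=rays(c,px);return o+d*((z-o[2])/d[:,2])[:,None]
def cloud(c):
    px=np.stack(np.meshgrid(np.arange(640),np.arange(400)),-1).reshape(-1,2)
    o,d=rays(c,px);return (o+d*c['depth'].reshape(-1,1)).reshape(400,640,3)
H={'red':[(0,8),(172,180)],'yellow':[(16,32)],'green':[(35,75)],'teal':[(88,108)],'brown':[(8,16)]}
def mask(c,col):
    h=cv2.cvtColor(c['img'],cv2.COLOR_BGR2HSV)
    if col=='white': return (h[...,1]<40)&(h[...,2]>110)
    return np.any([(h[...,0]>=a)&(h[...,0]<=b) for a,b in H[col]],0)&(h[...,1]>110)&(h[...,2]>40)
def near(c,col,xy,rad,ztop,zlo,zhi):
    """centre of the top face of colour col near xy: pixels whose depth lies in the height band, cast to ztop"""
    P=cloud(c);m=mask(c,col)&(np.hypot(P[...,0]-xy[0],P[...,1]-xy[1])<rad)&(P[...,2]>zlo)&(P[...,2]<zhi)
    v,u=np.nonzero(m)
    if len(u)<15:return None
    q=plane(c,np.c_[u,v],ztop)[:,:2]
    (x,y),rr=cv2.minEnclosingCircle(q.astype(np.float32))
    return dict(mec=np.round([x,y],4),mean=np.round(q.mean(0),4),diam=round(2*rr,4),n=len(u),z=round(float(np.median(P[m][:,2])),4))
E
python3 - <<'E'
from h import *
C={n:pickle.load(open(n+'.pkl','rb')) for n in['scene','side']}
T=[('redcan','red',(362,151),.105),('tealcan','teal',(209,260),.105),('whitecan','white',(199,191),.105),('jar','yellow',(420,162),.07),('bigjar','yellow',(408,130),.1),('gtape','green',(411,208),.04),('btape','brown',(167,238),.04),
('redcup','red',(271,226),.031),('yelcup','yellow',(298,210),.031),('spindle','green',(290,258),.010),('tealcup','teal',(326,241),.031)]
for n,col,px,z in T:
    xy=plane(C['scene'],[px],z)[0,:2]
    print(n,xy.round(3))
    lo=z-.012 if z!=.01 else .004
    for k in C: print('   ',k,near(C[k],col,xy,.05,z,lo,z+.012))
E
```

```text
redcan [0.401 0.231]
    scene {'mec': array([0.3982, 0.2346]), 'mean': array([0.3983, 0.2348]), 'diam': 0.0452, 'n': 116, 'z': 0.1027}
    side {'mec': array([0.3882, 0.2304]), 'mean': array([0.3893, 0.2307]), 'diam': 0.0485, 'n': 101, 'z': 0.1045}
tealcan [ 0.606 -0.284]
    scene {'mec': array([ 0.6065, -0.2859]), 'mean': array([ 0.6063, -0.2862]), 'diam': 0.0398, 'n': 161, 'z': 0.104}
    side {'mec': array([ 0.5979, -0.2901]), 'mean': array([ 0.5988, -0.2907]), 'diam': 0.0489, 'n': 146, 'z': 0.1041}
whitecan [ 0.385 -0.268]
    scene {'mec': array([ 0.3859, -0.2727]), 'mean': array([ 0.3862, -0.2725]), 'diam': 0.0418, 'n': 133, 'z': 0.1042}
    side {'mec': array([ 0.3795, -0.2755]), 'mean': array([ 0.3808, -0.2755]), 'diam': 0.0447, 'n': 176, 'z': 0.1043}
jar [0.474 0.401]
    scene {'mec': array([0.4822, 0.3968]), 'mean': array([0.4822, 0.3975]), 'diam': 0.0629, 'n': 232, 'z': 0.0674}
    side {'mec': array([0.4722, 0.396 ]), 'mean': array([0.4744, 0.3953]), 'diam': 0.0686, 'n': 147, 'z': 0.0694}
bigjar [0.366 0.403]
    scene {'mec': array([0.3692, 0.4073]), 'mean': array([0.
[... 997 characters left out ...]
, 'mean': array([ 0.4953, -0.0097]), 'diam': 0.0796, 'n': 64, 'z': 0.0279}
    side {'mec': array([0.4875, 0.0101]), 'mean': array([ 0.4883, -0.0025]), 'diam': 0.0873, 'n': 102, 'z': 0.0278}
spindle [ 0.628 -0.072]
    scene {'mec': array([ 0.6253, -0.0721]), 'mean': array([ 0.6263, -0.0726]), 'diam': 0.0716, 'n': 415, 'z': 0.0096}
    side {'mec': array([ 0.6256, -0.0737]), 'mean': array([ 0.6232, -0.0754]), 'diam': 0.0712, 'n': 235, 'z': 0.0113}
tealcup [0.619 0.04 ]
    scene {'mec': array([0.6119, 0.0443]), 'mean': array([0.6257, 0.045 ]), 'diam': 0.0617, 'n': 21, 'z': 0.0283}
    side {'mec': array([0.598 , 0.0331]), 'mean': array([0.6001, 0.031 ]), 'diam': 0.0732, 'n': 78, 'z': 0.0262}
```

```bash
python3 - <<'E'
import cv2
a=cv2.imread('pics/scene0.png')[110:290,140:490];cv2.imwrite('pics/crop1.png',cv2.resize(a,(800,411),interpolation=cv2.INTER_CUBIC))
E
```

```text
(no output)
```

View pics/crop1.png

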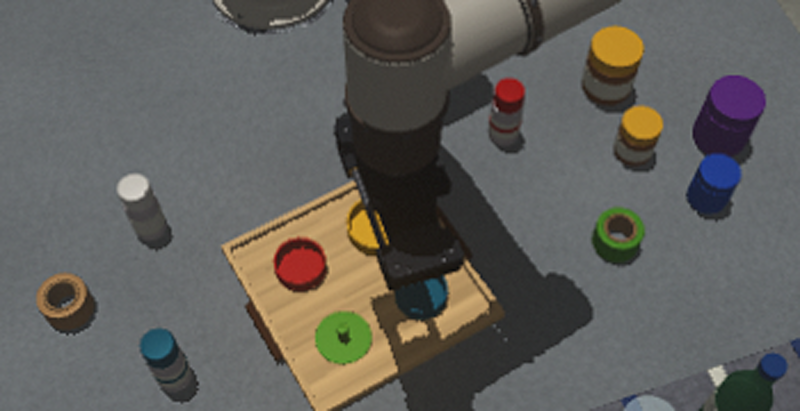

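The small yellow-lidded jar (scene px 420,167; crop 640,128) is the smaller of the two yellow ones, and its lid height of 0.07 m matches. I'll move above the green tape first and re-look at the caddy, which will then be unobstructed.

Call:
apply_moves(
  plan=[
    {"grip": 1, "offset": [-4.4, 0.3, 0], "spin": 0},
    {"grip": 1, "offset": [-8.8, 0.6, 0], "spin": 0},
    {"grip": 1, "offset": [-13.2, 0.9, 0], "spin": 0},
    {"grip": 1, "offset": [-17.6, 1.2, 0], "spin": 0},
    {"grip": 1, "offset": [-22, 1.5, 0], "spin": 0},
  ],
)

```text
time_s: 0.6
tcp_pos: [0.6093, 0.2216, 0.2441]
ee_rot: [[-0.0, -1.0, -0.001], [-1.0, 0.0, -0.0], [0.0, 0.001, -1.0]]
wrist_force: [0.4, -0.1, 0.1]
gripper_width: 1.0
gripper_force: 0.0
```

Call:
apply_moves(
  plan=[
    {"grip": 1, "offset": [-4, 0.3, 1], "spin": 0},
    {"grip": 1, "offset": [-8, 0.6, 3], "spin": 0},
    {"grip": 1, "offset": [-9.1, 0.6, 7], "spin": 0},
    {"grip": 1, "offset": [-9.1, 0.6, 9.5], "spin": 0},
    {"grip": 1, "offset": [-9.1, 0.6, 9.5], "spin": 0},
  ],
)

```text
time_s: 1.1
tcp_pos: [0.6011, 0.31, 0.1439]
ee_rot: [[0.0, -1.0, -0.009], [-1.0, -0.0, -0.006], [0.006, 0.009, -1.0]]
wrist_force: [-0.4, -0.3, -0.0]
gripper_width: 1.0
gripper_force: 0.0
```

```bash
python3 - <<'E'
from station import r
from h import *
s=r.sense();print(s['time_s'],s['tcp_pos'],s['gripper_width'])
C={n:r.capture(n) for n in['scene','side','wrist']}
cv2.imwrite('pics/w1.png',np.hstack([C['wrist']['img'][:,:,:]]))
T=[('redcup','red',(.512,-.098),.031),('yelcup','yellow',(.488,.015),.031),('spindle','green',(.6255,-.073),.010),('tealcup','teal',(.601,.0395),.031)]
for n,col,xy,z in T:
    lo=z-.006 if z!=.01 else .004
    for k in['scene','side']: print(n,k,near(C[k],col,xy,.055,z,lo,z+.012))
P=cloud(C['side'])
for n,xy in[('blue',None)]:
    h=cv2.cvtColor(C['side']['img'],cv2.COLOR_BGR2HSV);m=(h[...,0]>110)&(h[...,0]<150)&(h[...,1]>110)&(P[...,1]>.3)&(P[...,0]<.7)&(P[...,2]>.02)
    k,l,st,ce=cv2.connectedComponentsWithStats(m.astype(np.uint8))
    for i in range(1,k):
        if st[i,4]>40: q=P[l==i];print('other',np.percentile(q,[5,50,95],axis=0).round(3).tolist())
print('tape wrist',near(C['wrist'],'green',(.604,.311),.06,.04,.033,.05))
E
```

```text
1.1 [0.60109785 0.31004608 0.14387817] 0.9997178402909239
redcup scene {'mec': array([ 0.5149, -0.0964]), 'mean': array([ 0.5163, -0.0998]), 'diam': 0.0689, 'n': 78, 'z': 0.029}
redcup side {'mec': array([ 0.5112, -0.0985]), 'mean': array([ 0.5081, -0.102 ]), 'diam': 0.069, 'n': 80, 'z': 0.0297}
yelcup scene {'mec': array([0.49 , 0.018]), 'mean': array([0.4889, 0.0163]), 'diam': 0.0822, 'n': 103, 'z': 0.029}
yelcup side {'mec': array([0.4877, 0.0144]), 'mean': array([0.4883, 0.015 ]), 'diam': 0.0843, 'n': 103, 'z': 0.0306}
spindle scene {'mec': array([ 0.6258, -0.0726]), 'mean': array([ 0.6263, -0.0723]), 'diam': 0.072, 'n': 412, 'z': 0.0091}
spindle side {'mec': array([ 0.6252, -0.0738]), 'mean': array([ 0.623 , -0.0753]), 'diam': 0.0714, 'n': 235, 'z': 0.0113}
tealcup scene {'mec': array([0.6036, 0.0392]), 'mean': array([0.6152, 0.0284]), 'diam': 0.0648, 'n': 33, 'z': 0.0293}
tealcup side {'mec': array([0.5992, 0.0361]), 'mean': array([0.5957, 0.0281]), 'diam': 0.0677, 'n': 53, 'z': 0.029}
other [[0.459, 0.492, 0.028], [0.485, 0.507, 0.08], [0.52, 0.549, 0.098]]
other [[0.558, 0.438, 0.022], [0.577, 0.451, 0.061], [0.602, 0.481, 0.073]]
tape wrist {'mec': array([0.604 , 0.3157]), 'mean': array([0.6042, 0.3138]), 'diam': 0.0638, 'n': 2472, 'z': 0.0403}
```

View pics/w1.png

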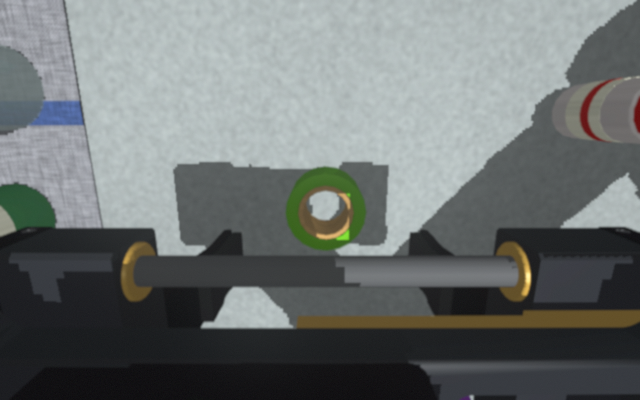

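Wrist view: the tape ring is at (325,207), centred between the fingers along the closing axis. Descending and gripping.

Call:
apply_moves(
  plan=[
    {"grip": 1, "offset": [-0.3, 0, 4], "spin": 0},
    {"grip": 1, "offset": [-0.3, 0, 8], "spin": 0},
    {"grip": 1, "offset": [-0.3, 0, 10.5], "spin": 0},
    {"grip": 1, "offset": [-0.3, 0, 11.7], "spin": 0},
    {"grip": 1, "offset": [-0.3, 0, 11.7], "spin": 0},
  ],
)

```text
time_s: 1.75
tcp_pos: [0.6043, 0.3137, 0.0326]
ee_rot: [[-0.001, -1.0, -0.0], [-1.0, 0.001, -0.0], [0.0, 0.0, -1.0]]
wrist_force: [-0.2, -0.0, -0.0]
gripper_width: 0.995
gripper_force: 0.0
```

Call:
apply_moves(
  plan=[
    {"grip": 0.5, "offset": [0, 0, 0], "spin": 0},
    {"grip": 0.5, "offset": [0, 0, 0], "spin": 0},
    {"grip": 0.5, "offset": [0, 0, 0], "spin": 0},
    {"grip": 0.5, "offset": [0, 0, 0], "spin": 0},
    {"grip": 0.5, "offset": [0, 0, 0], "spin": 0},
  ],
)

```text
time_s: 2.25
tcp_pos: [0.6045, 0.3145, 0.034]
ee_rot: [[0.0, -1.0, 0.002], [-1.0, -0.0, 0.001], [-0.001, -0.002, -1.0]]
wrist_force: [-1.1, 0.1, 5.4]
gripper_width: 0.738
gripper_force: 30.0
```

Call:
apply_moves(
  plan=[
    {"grip": 0.5, "offset": [0, 0, 0], "spin": 0},
    {"grip": 0.5, "offset": [0, 0, 0], "spin": 0},
    {"grip": 0.5, "offset": [0, 0, 0], "spin": 0},
    {"grip": 0.5, "offset": [0, 0, 0], "spin": 0},
    {"grip": 0.5, "offset": [0, 0, 0], "spin": 0},
  ],
)

```text
time_s: 2.75
tcp_pos: [0.6045, 0.3145, 0.034]
ee_rot: [[0.0, -1.0, 0.002], [-1.0, -0.0, 0.001], [-0.001, -0.002, -1.0]]
wrist_force: [-2.0, -1.1, 5.7]
gripper_width: 0.733
gripper_force: 30.0
```

Call:
apply_moves(
  plan=[
    {"grip": 0.5, "offset": [0, 0, -1], "spin": 0},
    {"grip": 0.5, "offset": [0, 0, -3], "spin": 0},
    {"grip": 0.5, "offset": [0, 0, -6], "spin": 0},
    {"grip": 0.5, "offset": [0, 0, -9], "spin": 0},
    {"grip": 0.5, "offset": [2, 0, -10], "spin": 0},
  ],
)

```text
time_s: 3.25
tcp_pos: [0.6056, 0.2964, 0.1364]
ee_rot: [[0.003, -1.0, 0.006], [-1.0, -0.003, 0.004], [-0.004, -0.006, -1.0]]
wrist_force: [-0.4, -0.1, -0.4]
gripper_width: 0.742
gripper_force: 30.0
```

Call:
apply_moves(
  plan=[
    {"grip": 0.5, "offset": [4, -0.3, 0], "spin": 0},
    {"grip": 0.5, "offset": [8, -0.6, 0], "spin": 0},
    {"grip": 0.5, "offset": [12, -0.9, 0], "spin": 0},
    {"grip": 0.5, "offset": [16, -1.2, 0], "spin": 0},
    {"grip": 0.5, "offset": [20, -1.4, 0], "spin": 0},
  ],
)

```text
time_s: 3.75
tcp_pos: [0.6169, 0.0915, 0.1318]
ee_rot: [[-0.001, -1.0, -0.002], [-1.0, 0.001, -0.0], [0.0, 0.002, -1.0]]
wrist_force: [-0.6, 0.5, -0.6]
gripper_width: 0.737
gripper_force: 30.0
```

Call:
apply_moves(
  plan=[
    {"grip": 0.5, "offset": [4, -0.2, 0], "spin": 0},
    {"grip": 0.5, "offset": [8, -0.4, 0], "spin": 0},
    {"grip": 0.5, "offset": [12, -0.6, 0], "spin": 0},
    {"grip": 0.5, "offset": [15, -0.7, 0], "spin": 0},
    {"grip": 0.5, "offset": [16.7, -0.75, 0], "spin": 0},
  ],
)

```text
time_s: 4.25
tcp_pos: [0.6241, -0.076, 0.1318]
ee_rot: [[-0.003, -1.0, -0.002], [-1.0, 0.003, 0.0], [-0.0, 0.002, -1.0]]
wrist_force: [-0.5, 0.6, -0.9]
gripper_width: 0.738
gripper_force: 30.0
```

Call:
apply_moves(
  plan=[
    {"grip": 0.5, "offset": [0, 0, 1], "spin": 0},
    {"grip": 0.5, "offset": [0, 0, 2.5], "spin": 0},
    {"grip": 0.5, "offset": [0, 0, 3.5], "spin": 0},
    {"grip": 0.5, "offset": [0, 0, 3.5], "spin": 0},
    {"grip": 0.5, "offset": [0, 0, 3.5], "spin": 0},
  ],
)

```text
time_s: 4.75
tcp_pos: [0.6255, -0.0723, 0.0973]
ee_rot: [[0.001, -1.0, -0.001], [-1.0, -0.001, -0.0], [0.0, 0.001, -1.0]]
wrist_force: [0.7, -0.7, -1.3]
gripper_width: 0.741
gripper_force: 30.0
```

```bash
python3 - <<'E'
from station import r
from h import *
s=r.sense();print(s['time_s'],s['tcp_pos'],s['gripper_width'])
C={n:r.capture(n) for n in['scene','side','wrist']}
z=s['tcp_pos'][2]+.007
print('tape wrist',near(C['wrist'],'green',(.6255,-.073),.06,z,z-.007,z+.01))
cv2.imwrite('pics/w2.png',np.hstack([C['wrist']['img'][:,:400],C['side']['img'][100:300,230:430].repeat(2,0).repeat(2,1)]))
E
```

```text
4.75 [ 0.62548064 -0.07228606  0.09725672] 0.7412614434261869
tape wrist {'mec': array([ 0.6259, -0.0719]), 'mean': array([ 0.6261, -0.0831]), 'diam': 0.0645, 'n': 4782, 'z': 0.1044}
```

View pics/w2.png

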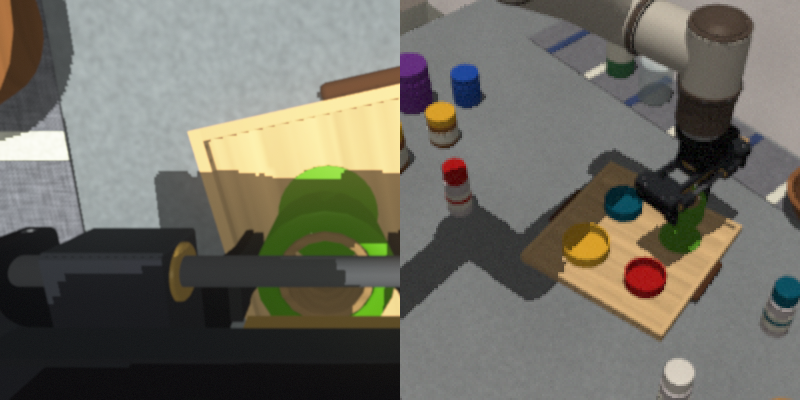

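The roll in the gripper (wrist px ~335,260) measures within 2 mm of the spindle axis. Lowering, releasing and rising.

Call:
apply_moves(
  plan=[
    {"grip": 0.5, "offset": [0, 0, 2], "spin": 0},
    {"grip": 0.5, "offset": [0, 0, 4], "spin": 0},
    {"grip": 0.5, "offset": [0, 0, 5], "spin": 0},
    {"grip": 0.5, "offset": [0, 0, 5.4], "spin": 0},
    {"grip": 0.5, "offset": [0, 0, 5.4], "spin": 0},
  ],
)

```text
time_s: 5.4
tcp_pos: [0.626, -0.0729, 0.0445]
ee_rot: [[0.001, -1.0, 0.001], [-1.0, -0.001, -0.0], [0.0, -0.001, -1.0]]
wrist_force: [0.0, -0.4, -1.3]
gripper_width: 0.737
gripper_force: 30.0
```

Call:
apply_moves(
  plan=[
    {"grip": 1, "offset": [0, 0, 0], "spin": 0},
    {"grip": 1, "offset": [0, 0, 0], "spin": 0},
    {"grip": 1, "offset": [0, 0, 0], "spin": 0},
    {"grip": 1, "offset": [0, 0, 0], "spin": 0},
    {"grip": 1, "offset": [0, 0, 0], "spin": 0},
  ],
)

```text
time_s: 5.9
tcp_pos: [0.6256, -0.073, 0.0437]
ee_rot: [[0.0, -1.0, 0.0], [-1.0, -0.0, -0.0], [0.0, -0.0, -1.0]]
wrist_force: [0.9, -0.0, -0.1]
gripper_width: 0.988
gripper_force: 0.0
```

Call:
apply_moves(
  plan=[
    {"grip": 1, "offset": [0, 0, -2], "spin": 0},
    {"grip": 1, "offset": [0, 0, -5], "spin": 0},
    {"grip": 1, "offset": [0, 0, -9], "spin": 0},
    {"grip": 1, "offset": [0, 0, -13], "spin": 0},
    {"grip": 1, "offset": [0, 0, -15.6], "spin": 0},
  ],
)

```text
time_s: 6.4
tcp_pos: [0.6265, -0.0731, 0.2032]
ee_rot: [[0.0, -1.0, 0.005], [-1.0, -0.0, -0.0], [0.0, -0.005, -1.0]]
wrist_force: [0.8, -0.7, -0.3]
gripper_width: 1.002
gripper_force: 0.0
```

Call:
apply_moves(
  plan=[
    {"grip": 1, "offset": [-3.9, 1.24, 0], "spin": 0},
    {"grip": 1, "offset": [-7.8, 2.48, 0], "spin": 0},
    {"grip": 1, "offset": [-11.7, 3.72, 0], "spin": 0},
    {"grip": 1, "offset": [-15.6, 4.96, 0], "spin": 0},
    {"grip": 1, "offset": [-19.5, 6.2, 0], "spin": 0},
  ],
)

```text
time_s: 6.9
tcp_pos: [0.5628, 0.1234, 0.1998]
ee_rot: [[-0.0, -1.0, 0.0], [-1.0, 0.0, 0.0], [-0.0, -0.0, -1.0]]
wrist_force: [0.2, 0.6, 0.9]
gripper_width: 1.0
gripper_force: 0.0
```

Call:
apply_moves(
  plan=[
    {"grip": 1, "offset": [-3.9, 1.24, 0], "spin": 0},
    {"grip": 1, "offset": [-7.8, 2.48, 0], "spin": 0},
    {"grip": 1, "offset": [-11.7, 3.72, 0], "spin": 0},
    {"grip": 1, "offset": [-15.6, 4.96, 0], "spin": 0},
    {"grip": 1, "offset": [-19.5, 6.2, 0], "spin": 0},
  ],
)

```text
time_s: 7.4
tcp_pos: [0.5007, 0.3185, 0.1997]
ee_rot: [[0.0, -1.0, 0.0], [-1.0, -0.0, 0.0], [-0.0, -0.0, -1.0]]
wrist_force: [1.5, -1.0, 1.0]
gripper_width: 1.002
gripper_force: 0.0
```

Call:
apply_moves(
  plan=[
    {"grip": 1, "offset": [-3.9, 1.24, 0], "spin": 0},
    {"grip": 1, "offset": [-6.5, 2.2, 0], "spin": 0},
    {"grip": 1, "offset": [-7.9, 2.45, 0], "spin": 0},
    {"grip": 1, "offset": [-7.9, 2.45, 2], "spin": 0},
    {"grip": 1, "offset": [-7.9, 2.45, 2], "spin": 0},
  ],
)

```text
time_s: 7.9
tcp_pos: [0.4757, 0.3948, 0.1769]
ee_rot: [[-0.0, -1.0, -0.004], [-1.0, 0.0, -0.004], [0.004, 0.004, -1.0]]
wrist_force: [-0.6, -0.7, -1.3]
gripper_width: 1.001
gripper_force: 0.0
```

```bash
python3 - <<'E'
from station import r
from h import *
s=r.sense();print(s['time_s'],s['tcp_pos'],s['gripper_width'])
C={n:r.capture(n) for n in['scene','side','wrist']}
print('jar',near(C['wrist'],'yellow',(.477,.396),.06,.07,.064,.076))
P=cloud(C['side']);m=mask(C['side'],'yellow')&(np.hypot(P[...,0]-.363,P[...,1]-.404)<.05)
print('bigjar top',np.percentile(P[m][:,2],[50,95,99]))
for k in['scene','side']:
  q=cloud(C[k]);g=mask(C[k],'green')&(np.hypot(q[...,0]-.6255,q[...,1]+.073)<.05);print(np.percentile(q[g][:,2],[50,95,99]),near(C[k],'green',(.6255,-.073),.05,.05,.045,.06))
cv2.imwrite('pics/w3.png',np.hstack([C['wrist']['img'][:,100:500],C['side']['img'][100:300,230:430].repeat(2,0).repeat(2,1)]))
E
```

```text
7.9 [0.47573621 0.3948333  0.17688679] 1.0008626420060243
jar {'mec': array([0.4766, 0.4027]), 'mean': array([0.4761, 0.4023]), 'diam': 0.0564, 'n': 3739, 'z': 0.0704}
bigjar top [0.09174993 0.09522229 0.09636975]
[0.04383134 0.05235046 0.05440172] {'mec': array([ 0.6289, -0.0711]), 'mean': array([ 0.6288, -0.0714]), 'diam': 0.0634, 'n': 182, 'z': 0.0493}
[0.03751658 0.05300844 0.05419667] {'mec': array([ 0.627 , -0.0751]), 'mean': array([ 0.6254, -0.0748]), 'diam': 0.0672, 'n': 118, 'z': 0.0509}
```

View pics/w3.png

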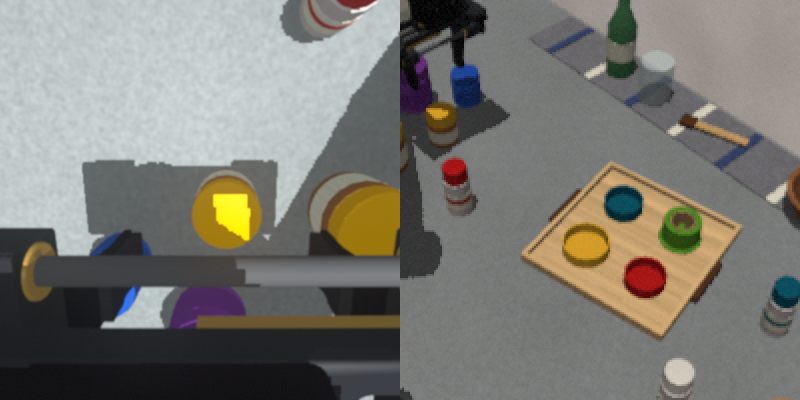

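Wrist view: the small jar's lid is at (327,212), between the fingers, with the larger jar to its right. The side view shows the green roll flat on its spindle. Grasping the jar.

Call:
apply_moves(
  plan=[
    {"grip": 1, "offset": [-0.4, 0, 4], "spin": 0},
    {"grip": 1, "offset": [-0.4, 0, 8], "spin": 0},
    {"grip": 1, "offset": [-0.4, 0, 11], "spin": 0},
    {"grip": 1, "offset": [-0.4, 0, 12.2], "spin": 0},
    {"grip": 1, "offset": [-0.4, 0, 12.2], "spin": 0},
  ],
)

```text
time_s: 8.55
tcp_pos: [0.4771, 0.3992, 0.0567]
ee_rot: [[-0.001, -1.0, -0.001], [-1.0, 0.001, -0.002], [0.002, 0.001, -1.0]]
wrist_force: [0.5, 1.3, 0.1]
gripper_width: 0.998
gripper_force: 0.0
```

Call:
apply_moves(
  plan=[
    {"grip": 0.4, "offset": [0, 0, 0], "spin": 0},
    {"grip": 0.4, "offset": [0, 0, 0], "spin": 0},
    {"grip": 0.4, "offset": [0, 0, 0], "spin": 0},
    {"grip": 0.4, "offset": [0, 0, 0], "spin": 0},
    {"grip": 0.4, "offset": [0, 0, 0], "spin": 0},
  ],
)

```text
time_s: 9.05
tcp_pos: [0.477, 0.4002, 0.0583]
ee_rot: [[0.0, -1.0, 0.0], [-1.0, -0.0, 0.001], [-0.001, -0.0, -1.0]]
wrist_force: [-1.0, -0.1, 2.7]
gripper_width: 0.633
gripper_force: 30.1
```

Call:
apply_moves(
  plan=[
    {"grip": 0.4, "offset": [0, 0, 0], "spin": 0},
    {"grip": 0.4, "offset": [0, 0, 0], "spin": 0},
    {"grip": 0.4, "offset": [0, 0, 0], "spin": 0},
    {"grip": 0.4, "offset": [0, 0, -1], "spin": 0},
    {"grip": 0.4, "offset": [0, 0, -2], "spin": 0},
  ],
)

```text
time_s: 9.55
tcp_pos: [0.4766, 0.3994, 0.077]
ee_rot: [[-0.0, -1.0, -0.002], [-1.0, 0.0, -0.002], [0.002, 0.002, -1.0]]
wrist_force: [0.6, 0.2, -3.5]
gripper_width: 0.638
gripper_force: 30.0
```

Call:
apply_moves(
  plan=[
    {"grip": 0.4, "offset": [0, 0, -3], "spin": 0},
    {"grip": 0.4, "offset": [0, 0, -6], "spin": 0},
    {"grip": 0.4, "offset": [0, 0, -9], "spin": 0},
    {"grip": 0.4, "offset": [2, 0, -10.2], "spin": 0},
    {"grip": 0.4, "offset": [6, -0.2, -10.2], "spin": 0},
  ],
)

```text
time_s: 10.05
tcp_pos: [0.4801, 0.3424, 0.1825]
ee_rot: [[0.003, -1.0, 0.005], [-1.0, -0.003, 0.005], [-0.005, -0.005, -1.0]]
wrist_force: [0.9, -0.1, -3.2]
gripper_width: 0.635
gripper_force: 30.0
```

Call:
apply_moves(
  plan=[
    {"grip": 0.4, "offset": [4, -0.1, 0], "spin": 0},
    {"grip": 0.4, "offset": [8, -0.2, 0], "spin": 0},
    {"grip": 0.4, "offset": [12, -0.3, 0], "spin": 0},
    {"grip": 0.4, "offset": [16, -0.4, 0], "spin": 0},
    {"grip": 0.4, "offset": [20, -0.5, 0], "spin": 0},
  ],
)

```text
time_s: 10.55
tcp_pos: [0.4836, 0.1383, 0.1799]
ee_rot: [[0.0, -1.0, 0.0], [-1.0, -0.0, 0.0], [-0.0, -0.0, -1.0]]
wrist_force: [1.2, -0.7, -2.4]
gripper_width: 0.636
gripper_force: 30.0
```

Call:
apply_moves(
  plan=[
    {"grip": 0.4, "offset": [4, -0.1, 0], "spin": 0},
    {"grip": 0.4, "offset": [8, -0.2, 0], "spin": 0},
    {"grip": 0.4, "offset": [11, -0.35, 0], "spin": 0},
    {"grip": 0.4, "offset": [12.4, -0.45, 0], "spin": 0},
    {"grip": 0.4, "offset": [12.4, -0.45, 0], "spin": 0},
  ],
)

```text
time_s: 11.05
tcp_pos: [0.4883, 0.0146, 0.1797]
ee_rot: [[-0.003, -1.0, 0.0], [-1.0, 0.003, 0.0], [-0.0, -0.0, -1.0]]
wrist_force: [0.2, 0.2, -2.4]
gripper_width: 0.635
gripper_force: 30.0
```

Call:
apply_moves(
  plan=[
    {"grip": 0.4, "offset": [0, 0, 2], "spin": 0},
    {"grip": 0.4, "offset": [0, 0, 4], "spin": 0},
    {"grip": 0.4, "offset": [0, 0, 6], "spin": 0},
    {"grip": 0.4, "offset": [0, 0, 6.5], "spin": 0},
    {"grip": 0.4, "offset": [0, 0, 6.5], "spin": 0},
  ],
)

```text
time_s: 11.55
tcp_pos: [0.4884, 0.0167, 0.1141]
ee_rot: [[0.001, -1.0, -0.001], [-1.0, -0.001, -0.001], [0.001, 0.001, -1.0]]
wrist_force: [0.7, 0.4, -2.7]
gripper_width: 0.636
gripper_force: 30.0
```

```bash
python3 - <<'E'
from station import r
from h import *
s=r.sense();print(s['time_s'],s['tcp_pos'],s['gripper_width'])
C={n:r.capture(n) for n in['wrist']}
z=s['tcp_pos'][2]+.012
print('jar',near(C['wrist'],'yellow',(.4885,.016),.05,z,z-.006,z+.006))
E
```

```text
11.55 [0.48835008 0.01666546 0.1140923 ] 0.6361112291823292
jar {'mec': array([0.4823, 0.0166]), 'mean': array([0.4882, 0.0141]), 'diam': 0.0683, 'n': 6266, 'z': 0.1262}
```

Call:
apply_moves(
  plan=[
    {"grip": 0.4, "offset": [0, 0, 2], "spin": 0},
    {"grip": 0.4, "offset": [0, 0, 3.5], "spin": 0},
    {"grip": 0.4, "offset": [0, 0, 4.3], "spin": 0},
    {"grip": 0.4, "offset": [0, 0, 4.6], "spin": 0},
    {"grip": 0.4, "offset": [0, 0, 4.6], "spin": 0},
  ],
)

```text
time_s: 12.1
tcp_pos: [0.489, 0.0163, 0.069]
ee_rot: [[0.0, -1.0, 0.001], [-1.0, -0.0, 0.0], [-0.0, -0.001, -1.0]]
wrist_force: [-0.6, 0.1, -3.0]
gripper_width: 0.637
gripper_force: 30.0
```

Call:
apply_moves(
  plan=[
    {"grip": 0.4, "offset": [0, 0, 0], "spin": 0},
    {"grip": 1, "offset": [0, 0, 0], "spin": 0},
    {"grip": 1, "offset": [0, 0, 0], "spin": 0},
    {"grip": 1, "offset": [0, 0, 0], "spin": 0},
    {"grip": 1, "offset": [0, 0, 0], "spin": 0},
  ],
)

```text
time_s: 12.6
tcp_pos: [0.4888, 0.0161, 0.069]
ee_rot: [[0.0, -1.0, 0.001], [-1.0, -0.0, 0.0], [-0.0, -0.001, -1.0]]
wrist_force: [0.6, -0.3, 0.4]
gripper_width: 0.915
gripper_force: 0.0
```

Call:
apply_moves(
  plan=[
    {"grip": 1, "offset": [0, 0, 0], "spin": 0},
    {"grip": 1, "offset": [0, 0, -2], "spin": 0},
    {"grip": 1, "offset": [0, 0, -6], "spin": 0},
    {"grip": 1, "offset": [0, 0, -10], "spin": 0},
    {"grip": 1, "offset": [0, 0, -13.2], "spin": 0},
  ],
)

```text
time_s: 13.1
tcp_pos: [0.4888, 0.016, 0.2029]
ee_rot: [[0.0, -1.0, 0.002], [-1.0, -0.0, 0.0], [-0.0, -0.002, -1.0]]
wrist_force: [0.4, -0.4, -0.5]
gripper_width: 0.998
gripper_force: 0.0
```

Call:
apply_moves(
  plan=[
    {"grip": 1, "offset": [-3.6, 1.58, 0], "spin": 0},
    {"grip": 1, "offset": [-7.2, 3.16, 0], "spin": 0},
    {"grip": 1, "offset": [-10.8, 4.74, 0], "spin": 0},
    {"grip": 1, "offset": [-14.4, 6.32, 0], "spin": 0},
    {"grip": 1, "offset": [-18, 7.9, 0], "spin": 0},
  ],
)

```text
time_s: 13.6
tcp_pos: [0.4086, 0.1972, 0.2008]
ee_rot: [[-0.0, -1.0, 0.0], [-1.0, 0.0, 0.0], [-0.0, -0.0, -1.0]]
wrist_force: [0.3, -0.4, 0.3]
gripper_width: 1.001
gripper_force: 0.0
```

Call:
apply_moves(
  plan=[
    {"grip": 1, "offset": [-2.6, 1.1, 0], "spin": 0},
    {"grip": 1, "offset": [-3.65, 1.6, 0], "spin": 0},
    {"grip": 1, "offset": [-3.65, 1.6, 0], "spin": 0},
    {"grip": 1, "offset": [-3.65, 1.6, 0], "spin": 0},
    {"grip": 1, "offset": [-3.65, 1.6, 0], "spin": 0},
  ],
)

```text
time_s: 14.1
tcp_pos: [0.3937, 0.2316, 0.2004]
ee_rot: [[-0.001, -1.0, -0.0], [-1.0, 0.001, -0.0], [0.0, 0.0, -1.0]]
wrist_force: [-0.3, -0.1, -0.8]
gripper_width: 1.002
gripper_force: 0.0
```

```bash
python3 - <<'E'
from station import r
from h import *
s=r.sense();print(s['time_s'],s['tcp_pos'],s['gripper_width'])
C={n:r.capture(n) for n in['scene','side','wrist']}
print('red',near(C['wrist'],'red',(.3935,.2325),.05,.105,.099,.115))
for k in['scene','side']: print(near(C[k],'yellow',(.4885,.016),.05,.08,.07,.09))
cv2.imwrite('pics/w4.png',np.hstack([C['wrist']['img'][:,100:500],C['scene']['img'][150:350,160:360].repeat(2,0).repeat(2,1)]))
E
```

```text
14.1 [0.39372868 0.23155412 0.20043375] 1.001951128700268
red {'mec': array([0.3915, 0.2373]), 'mean': array([0.3913, 0.2369]), 'diam': 0.0413, 'n': 2180, 'z': 0.1053}
{'mec': array([0.4927, 0.0184]), 'mean': array([0.4925, 0.0185]), 'diam': 0.0607, 'n': 267, 'z': 0.0789}
{'mec': array([0.4871, 0.0169]), 'mean': array([0.4875, 0.0157]), 'diam': 0.0622, 'n': 209, 'z': 0.0804}
```

View pics/w4.png

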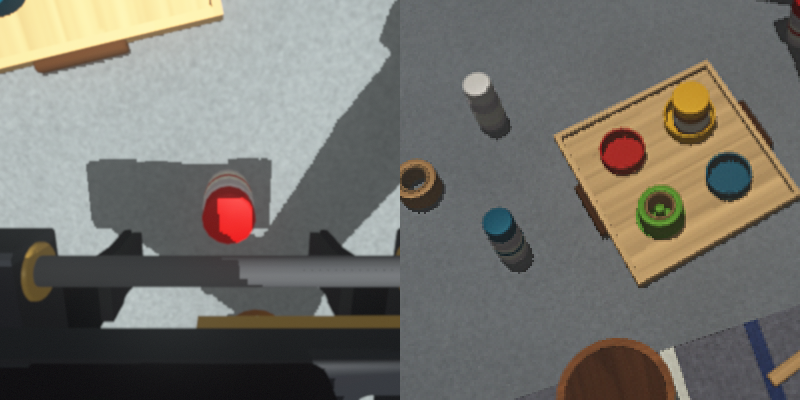

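The yellow jar stands in its cup (688,105 in the right half) and the tape sits over the spindle. In the wrist view the red cap is at (328,215), between the fingers. Descending on the red can.

Call:
apply_moves(
  plan=[
    {"grip": 1, "offset": [-0.35, 0.15, 3], "spin": 0},
    {"grip": 1, "offset": [-0.35, 0.15, 7], "spin": 0},
    {"grip": 1, "offset": [-0.35, 0.15, 10.5], "spin": 0},
    {"grip": 1, "offset": [-0.35, 0.15, 12.6], "spin": 0},
    {"grip": 1, "offset": [-0.35, 0.15, 12.6], "spin": 0},
  ],
)

```text
time_s: 14.75
tcp_pos: [0.3908, 0.2339, 0.072]
ee_rot: [[-0.001, -1.0, -0.005], [-1.0, 0.001, -0.005], [0.005, 0.005, -1.0]]
wrist_force: [-0.5, -0.6, 0.4]
gripper_width: 0.999
gripper_force: 0.0
```

Call:
apply_moves(
  plan=[
    {"grip": 0.3, "offset": [0, 0, 0], "spin": 0},
    {"grip": 0.3, "offset": [0, 0, 0], "spin": 0},
    {"grip": 0.3, "offset": [0, 0, 0], "spin": 0},
    {"grip": 0.3, "offset": [0, 0, 0], "spin": 0},
    {"grip": 0.3, "offset": [0, 0, 0], "spin": 0},
  ],
)

```text
time_s: 15.25
tcp_pos: [0.3922, 0.2363, 0.0752]
ee_rot: [[0.0, -1.0, 0.001], [-1.0, -0.0, 0.001], [-0.001, -0.001, -1.0]]
wrist_force: [0.9, 0.3, -0.0]
gripper_width: 0.633
gripper_force: 0.0
```

Call:
apply_moves(
  plan=[
    {"grip": 0.3, "offset": [0, 0, 0], "spin": 0},
    {"grip": 0.3, "offset": [0, 0, 0], "spin": 0},
    {"grip": 0.3, "offset": [0, 0, 0], "spin": 0},
    {"grip": 0.3, "offset": [0, 0, -1], "spin": 0},
    {"grip": 0.3, "offset": [0, 0, -2], "spin": 0},
  ],
)

```text
time_s: 15.75
tcp_pos: [0.3918, 0.2358, 0.0949]
ee_rot: [[0.0, -1.0, -0.001], [-1.0, -0.0, -0.001], [0.001, 0.001, -1.0]]
wrist_force: [0.1, 0.4, -1.3]
gripper_width: 0.499
gripper_force: 30.0
```

Call:
apply_moves(
  plan=[
    {"grip": 0.3, "offset": [0, 0, -3], "spin": 0},
    {"grip": 0.3, "offset": [0, 0, -6], "spin": 0},
    {"grip": 0.3, "offset": [0, 0, -9], "spin": 0},
    {"grip": 0.3, "offset": [1, -0.4, -10.5], "spin": 0},
    {"grip": 0.3, "offset": [4, -1.5, -10.5], "spin": 0},
  ],
)

```text
time_s: 16.25
tcp_pos: [0.4084, 0.1981, 0.2033]
ee_rot: [[0.004, -1.0, 0.006], [-1.0, -0.004, 0.006], [-0.006, -0.006, -1.0]]
wrist_force: [0.8, -0.0, -1.3]
gripper_width: 0.503
gripper_force: 30.0
```

Call:
apply_moves(
  plan=[
    {"grip": 0.3, "offset": [3.7, -1.34, 0], "spin": 0},
    {"grip": 0.3, "offset": [7.4, -2.68, 0], "spin": 0},
    {"grip": 0.3, "offset": [11.1, -4.02, 0], "spin": 0},
    {"grip": 0.3, "offset": [14.8, -5.36, 0], "spin": 0},
    {"grip": 0.3, "offset": [18.5, -6.7, 0], "spin": 0},
  ],
)

```text
time_s: 16.75
tcp_pos: [0.4742, 0.0094, 0.2005]
ee_rot: [[0.0, -1.0, 0.001], [-1.0, -0.0, 0.001], [-0.001, -0.001, -1.0]]
wrist_force: [1.2, 0.4, -1.2]
gripper_width: 0.5
gripper_force: 30.0
```

Call:
apply_moves(
  plan=[
    {"grip": 0.3, "offset": [3.7, -1.34, 0], "spin": 0},
    {"grip": 0.3, "offset": [7.4, -2.68, 0], "spin": 0},
    {"grip": 0.3, "offset": [9.8, -3.5, 0], "spin": 0},
    {"grip": 0.3, "offset": [10.85, -3.9, 0], "spin": 0},
    {"grip": 0.3, "offset": [10.85, -3.9, 0], "spin": 0},
  ],
)

```text
time_s: 17.25
tcp_pos: [0.5131, -0.0984, 0.1997]
ee_rot: [[-0.002, -1.0, 0.0], [-1.0, 0.002, 0.0], [-0.0, -0.0, -1.0]]
wrist_force: [-0.7, 0.8, -0.9]
gripper_width: 0.501
gripper_force: 30.0
```

Call:
apply_moves(
  plan=[
    {"grip": 0.3, "offset": [0, 0, 2], "spin": 0},
    {"grip": 0.3, "offset": [0, 0, 4], "spin": 0},
    {"grip": 0.3, "offset": [0, 0, 6], "spin": 0},
    {"grip": 0.3, "offset": [0, 0, 7], "spin": 0},
    {"grip": 0.3, "offset": [0, 0, 7], "spin": 0},
  ],
)

```text
time_s: 17.75
tcp_pos: [0.5119, -0.0966, 0.1286]
ee_rot: [[0.001, -1.0, -0.003], [-1.0, -0.001, -0.0], [0.0, 0.003, -1.0]]
wrist_force: [0.1, -0.3, -0.6]
gripper_width: 0.495
gripper_force: 30.0
```

```bash
python3 - <<'E'
from station import r
from h import *
s=r.sense();print(s['time_s'],s['tcp_pos'],s['gripper_width'])
C={n:r.capture(n) for n in['wrist','side']}
z=s['tcp_pos'][2]+.030
print('red',near(C['wrist'],'red',(.513,-.0975),.05,z,z-.006,z+.006))
cv2.imwrite('pics/w5.png',C['side']['img'][150:300,270:470].repeat(3,0).repeat(3,1))
E
```

```text
17.75 [ 0.5119284  -0.09663237  0.12856262] 0.49456800006348084
red {'mec': array([ 0.5122, -0.0973]), 'mean': array([ 0.5121, -0.0981]), 'diam': 0.0405, 'n': 3063, 'z': 0.1592}
```

View pics/w5.png

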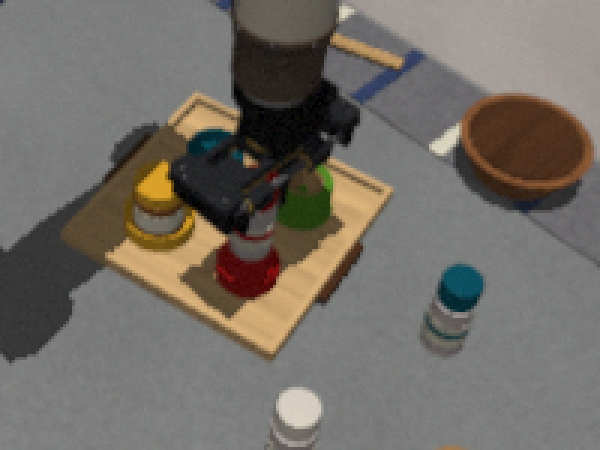

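The red can hangs upright right over the red cup (248,265), within 1 mm of its axis. Lowering.

Call:
apply_moves(
  plan=[
    {"grip": 0.3, "offset": [0, 0, 2], "spin": 0},
    {"grip": 0.3, "offset": [0, 0, 3.5], "spin": 0},
    {"grip": 0.3, "offset": [0, 0, 4.2], "spin": 0},
    {"grip": 0.3, "offset": [0, 0, 4.4], "spin": 0},
    {"grip": 0.3, "offset": [0, 0, 4.4], "spin": 0},
  ],
)

```text
time_s: 18.35
tcp_pos: [0.5136, -0.0974, 0.0862]
ee_rot: [[0.0, -1.0, 0.001], [-1.0, -0.0, -0.0], [0.0, -0.001, -1.0]]
wrist_force: [0.7, 0.5, -1.4]
gripper_width: 0.501
gripper_force: 30.0
```

Call:
apply_moves(
  plan=[
    {"grip": 0.3, "offset": [0, 0, 0], "spin": 0},
    {"grip": 1, "offset": [0, 0, 0], "spin": 0},
    {"grip": 1, "offset": [0, 0, 0], "spin": 0},
    {"grip": 1, "offset": [0, 0, 0], "spin": 0},
    {"grip": 1, "offset": [0, 0, 0], "spin": 0},
  ],
)

```text
time_s: 18.85
tcp_pos: [0.5131, -0.0975, 0.0858]
ee_rot: [[-0.0, -1.0, 0.001], [-1.0, 0.0, -0.0], [0.0, -0.001, -1.0]]
wrist_force: [-0.3, 0.1, -0.3]
gripper_width: 0.779
gripper_force: 0.0
```

Call:
apply_moves(
  plan=[
    {"grip": 1, "offset": [0, 0, 0], "spin": 0},
    {"grip": 1, "offset": [0, 0, -2], "spin": 0},
    {"grip": 1, "offset": [0, 0, -5], "spin": 0},
    {"grip": 1, "offset": [0, 0, -9], "spin": 0},
    {"grip": 1, "offset": [0, 0, -11.4], "spin": 0},
  ],
)

```text
time_s: 19.35
tcp_pos: [0.514, -0.0976, 0.2025]
ee_rot: [[0.001, -1.0, 0.004], [-1.0, -0.001, -0.0], [0.0, -0.004, -1.0]]
wrist_force: [1.1, 1.0, 0.6]
gripper_width: 0.999
gripper_force: 0.0
```

Call:
apply_moves(
  plan=[
    {"grip": 1, "offset": [3.8, -1.8, 0], "spin": 0},
    {"grip": 1, "offset": [7.6, -3.6, 0], "spin": 0},
    {"grip": 1, "offset": [11.4, -5.4, 0], "spin": 0},
    {"grip": 1, "offset": [15.2, -7.2, 0], "spin": 0},
    {"grip": 1, "offset": [19, -8.9, 0], "spin": 0},
  ],
)

```text
time_s: 19.85
tcp_pos: [0.6025, -0.289, 0.1994]
ee_rot: [[0.0, -1.0, -0.0], [-1.0, -0.0, 0.0], [-0.0, 0.0, -1.0]]
wrist_force: [1.3, 1.0, 0.3]
gripper_width: 0.999
gripper_force: 0.0
```

Call:
apply_moves(
  plan=[
    {"grip": 1, "offset": [0, 0, 0], "spin": 0},
    {"grip": 1, "offset": [0, 0, 0], "spin": 0},
    {"grip": 1, "offset": [0, 0, 0], "spin": 0},
    {"grip": 1, "offset": [0, 0, 0], "spin": 0},
  ],
)

```text
time_s: 20.25
tcp_pos: [0.6017, -0.2863, 0.2]
ee_rot: [[0.001, -1.0, 0.0], [-1.0, -0.001, 0.0], [-0.0, -0.0, -1.0]]
wrist_force: [0.7, 0.0, -0.7]
gripper_width: 1.003
gripper_force: 0.0
```

```bash
python3 - <<'E'
from station import r
from h import *
s=r.sense();print(s['time_s'],s['tcp_pos'],s['gripper_width'])
C={n:r.capture(n) for n in['scene','side','wrist']}
print('teal',near(C['wrist'],'teal',(.602,-.288),.05,.105,.099,.115))
for k in['scene','side']: print(near(C[k],'red',(.513,-.0975),.05,.115,.105,.125))
cv2.imwrite('pics/w6.png',np.hstack([C['wrist']['img'][:,100:500],C['side']['img'][100:300,270:470].repeat(2,0).repeat(2,1)]))
E
```

```text
20.25 [ 0.60173973 -0.28633598  0.19997372] 1.0026701730063663
teal {'mec': array([ 0.6033, -0.2873]), 'mean': array([ 0.6035, -0.2875]), 'diam': 0.0405, 'n': 2156, 'z': 0.1053}
{'mec': array([ 0.5182, -0.0959]), 'mean': array([ 0.5176, -0.0959]), 'diam': 0.0421, 'n': 147, 'z': 0.1138}
{'mec': array([ 0.5095, -0.1026]), 'mean': array([ 0.5102, -0.1008]), 'diam': 0.0477, 'n': 122, 'z': 0.1156}
```

View pics/w6.png

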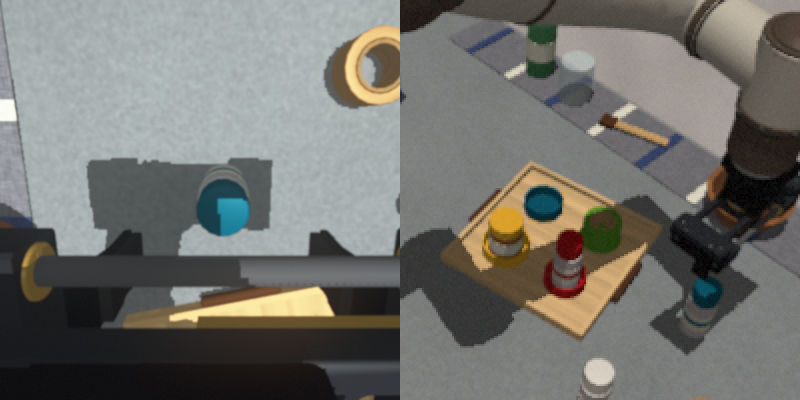

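The red can stands in its cup (568,265 right half). The teal cap (wrist 323,207) is between the fingers. Descending.

Call:
apply_moves(
  plan=[
    {"grip": 1, "offset": [0, -0.1, 3], "spin": 0},
    {"grip": 1, "offset": [0, -0.1, 7], "spin": 0},
    {"grip": 1, "offset": [0, -0.1, 10.5], "spin": 0},
    {"grip": 1, "offset": [0, -0.1, 12.5], "spin": 0},
    {"grip": 1, "offset": [0, -0.1, 12.5], "spin": 0},
  ],
)

```text
time_s: 20.9
tcp_pos: [0.6007, -0.2863, 0.071]
ee_rot: [[0.0, -1.0, -0.007], [-1.0, -0.0, 0.002], [-0.002, 0.007, -1.0]]
wrist_force: [-0.4, 1.2, 0.5]
gripper_width: 1.001
gripper_force: 0.0
```

Call:
apply_moves(
  plan=[
    {"grip": 0.3, "offset": [0, 0, 0], "spin": 0},
    {"grip": 0.3, "offset": [0, 0, 0], "spin": 0},
    {"grip": 0.3, "offset": [0, 0, 0], "spin": 0},
    {"grip": 0.3, "offset": [0, 0, 0], "spin": 0},
    {"grip": 0.3, "offset": [0, 0, 0], "spin": 0},
  ],
)

```text
time_s: 21.4
tcp_pos: [0.6033, -0.2876, 0.0754]
ee_rot: [[-0.0, -1.0, 0.001], [-1.0, 0.0, -0.0], [0.0, -0.001, -1.0]]
wrist_force: [0.1, 0.1, 0.0]
gripper_width: 0.63
gripper_force: 0.0
```

Call:
apply_moves(
  plan=[
    {"grip": 0.3, "offset": [0, 0, 0], "spin": 0},
    {"grip": 0.3, "offset": [0, 0, 0], "spin": 0},
    {"grip": 0.3, "offset": [0, 0, 0], "spin": 0},
    {"grip": 0.3, "offset": [0, 0, -1], "spin": 0},
    {"grip": 0.3, "offset": [0, 0, -2], "spin": 0},
  ],
)

```text
time_s: 21.9
tcp_pos: [0.6026, -0.2874, 0.0947]
ee_rot: [[-0.0, -1.0, -0.001], [-1.0, 0.0, 0.0], [-0.0, 0.001, -1.0]]
wrist_force: [-0.2, 0.2, -1.3]
gripper_width: 0.495
gripper_force: 30.0
```

Call:
apply_moves(
  plan=[
    {"grip": 0.3, "offset": [0, 0, -3], "spin": 0},
    {"grip": 0.3, "offset": [0, 0, -6], "spin": 0},
    {"grip": 0.3, "offset": [0, 0, -9], "spin": 0},
    {"grip": 0.3, "offset": [0, 0, -12], "spin": 0},
    {"grip": 0.3, "offset": [-3, 0, -12.5], "spin": 0},
  ],
)

```text
time_s: 22.4
tcp_pos: [0.6048, -0.2604, 0.2253]
ee_rot: [[-0.003, -1.0, 0.009], [-1.0, 0.003, -0.004], [0.004, -0.009, -1.0]]
wrist_force: [0.7, 0.5, -0.6]
gripper_width: 0.499
gripper_force: 30.0
```

Call:
apply_moves(
  plan=[
    {"grip": 0.3, "offset": [-4, 0, 0], "spin": 0},
    {"grip": 0.3, "offset": [-8, 0, 0], "spin": 0},
    {"grip": 0.3, "offset": [-12, 0.1, 0], "spin": 0},
    {"grip": 0.3, "offset": [-16, 0.1, 0], "spin": 0},
    {"grip": 0.3, "offset": [-20, 0.2, 0], "spin": 0},
  ],
)

```text
time_s: 22.9
tcp_pos: [0.6008, -0.0559, 0.2206]
ee_rot: [[-0.0, -1.0, 0.001], [-1.0, 0.0, 0.0], [-0.0, -0.001, -1.0]]
wrist_force: [0.2, 0.6, -1.7]
gripper_width: 0.497
gripper_force: 30.0
```

Call:
apply_moves(
  plan=[
    {"grip": 0.3, "offset": [-4, 0, 0], "spin": 0},
    {"grip": 0.3, "offset": [-7.5, 0, 0], "spin": 0},
    {"grip": 0.3, "offset": [-9.6, 0, 0], "spin": 0},
    {"grip": 0.3, "offset": [-9.6, 0, 0], "spin": 0},
    {"grip": 0.3, "offset": [-9.6, 0, 1], "spin": 0},
  ],
)

```text
time_s: 23.4
tcp_pos: [0.6019, 0.039, 0.2114]
ee_rot: [[0.001, -1.0, 0.004], [-1.0, -0.001, 0.001], [-0.001, -0.004, -1.0]]
wrist_force: [0.0, -1.0, -0.8]
gripper_width: 0.501
gripper_force: 30.0
```

Call:
apply_moves(
  plan=[
    {"grip": 0.3, "offset": [0, 0, 3], "spin": 0},
    {"grip": 0.3, "offset": [0, 0, 5.5], "spin": 0},
    {"grip": 0.3, "offset": [0, 0, 7.5], "spin": 0},
    {"grip": 0.3, "offset": [0, 0, 8], "spin": 0},
    {"grip": 0.3, "offset": [0, 0, 8], "spin": 0},
  ],
)

```text
time_s: 23.9
tcp_pos: [0.6006, 0.0374, 0.1287]
ee_rot: [[-0.001, -1.0, -0.002], [-1.0, 0.001, -0.001], [0.001, 0.002, -1.0]]
wrist_force: [-0.1, -0.1, -0.6]
gripper_width: 0.499
gripper_force: 30.0
```

```bash
python3 - <<'E'
from station import r
from h import *
s=r.sense();print(s['time_s'],s['tcp_pos'],s['gripper_width'])
C={n:r.capture(n) for n in['wrist','side']}
z=s['tcp_pos'][2]+.030
print('teal',near(C['wrist'],'teal',(.601,.0385),.05,z,z-.006,z+.006))
cv2.imwrite('pics/w7.png',C['side']['img'][150:300,270:470].repeat(3,0).repeat(3,1))
E
```

```text
23.9 [0.60055706 0.03735933 0.1287015 ] 0.4987916942445443
teal {'mec': array([0.5999, 0.0362]), 'mean': array([0.6   , 0.0356]), 'diam': 0.0405, 'n': 2995, 'z': 0.1594}
```

View pics/w7.png

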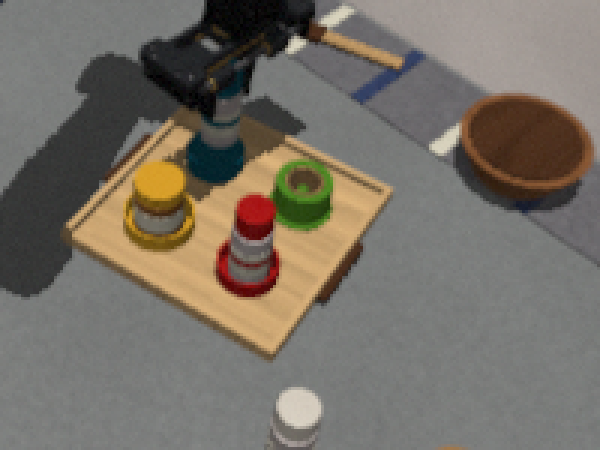

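The teal can hangs over the teal cup (215,160). Lowering, with a 1 mm correction.

Call:
apply_moves(
  plan=[
    {"grip": 0.3, "offset": [-0.1, 0, 2], "spin": 0},
    {"grip": 0.3, "offset": [-0.1, 0, 3.5], "spin": 0},
    {"grip": 0.3, "offset": [-0.1, 0, 4.2], "spin": 0},
    {"grip": 0.3, "offset": [-0.1, 0, 4.4], "spin": 0},
    {"grip": 0.3, "offset": [-0.1, 0, 4.4], "spin": 0},
  ],
)

```text
time_s: 24.5
tcp_pos: [0.6016, 0.0396, 0.0864]
ee_rot: [[0.0, -1.0, 0.001], [-1.0, -0.0, 0.0], [-0.0, -0.001, -1.0]]
wrist_force: [0.5, 0.1, -0.8]
gripper_width: 0.497
gripper_force: 30.0
```

Call:
apply_moves(
  plan=[
    {"grip": 0.3, "offset": [0, 0, 0], "spin": 0},
    {"grip": 1, "offset": [0, 0, 0], "spin": 0},
    {"grip": 1, "offset": [0, 0, 0], "spin": 0},
    {"grip": 1, "offset": [0, 0, 0], "spin": 0},
    {"grip": 1, "offset": [0, 0, 0], "spin": 0},
  ],
)

```text
time_s: 25.0
tcp_pos: [0.6011, 0.0396, 0.0858]
ee_rot: [[0.0, -1.0, 0.001], [-1.0, -0.0, 0.0], [-0.0, -0.001, -1.0]]
wrist_force: [-0.6, 0.3, -0.9]
gripper_width: 0.779
gripper_force: 0.0
```

Call:
apply_moves(
  plan=[
    {"grip": 1, "offset": [0, 0, 0], "spin": 0},
    {"grip": 1, "offset": [0, 0, -2], "spin": 0},
    {"grip": 1, "offset": [0, 0, -5], "spin": 0},
    {"grip": 1, "offset": [0, 0, -9], "spin": 0},
    {"grip": 1, "offset": [0, 0, -12.4], "spin": 0},
  ],
)

```text
time_s: 25.5
tcp_pos: [0.6011, 0.0395, 0.2114]
ee_rot: [[0.0, -1.0, 0.001], [-1.0, -0.0, -0.0], [0.0, -0.001, -1.0]]
wrist_force: [1.2, -0.1, -0.3]
gripper_width: 0.997
gripper_force: 0.0
```

Call:
apply_moves(
  plan=[
    {"grip": 1, "offset": [-4, 0, 0], "spin": 0},
    {"grip": 1, "offset": [-8, 0, 0], "spin": 0},
    {"grip": 1, "offset": [-12, 0, 0], "spin": 0},
    {"grip": 1, "offset": [-16, 0, 0], "spin": 0},
    {"grip": 1, "offset": [-20, 0, 0], "spin": 0},
  ],
)

```text
time_s: 26.0
tcp_pos: [0.6007, 0.2411, 0.2096]
ee_rot: [[-0.0, -1.0, 0.0], [-1.0, 0.0, 0.0], [-0.0, -0.0, -1.0]]
wrist_force: [0.9, -0.1, 0.1]
gripper_width: 0.997
gripper_force: 0.0
```

Call:
apply_moves(
  plan=[
    {"grip": 1, "offset": [0, 0, 0], "spin": 0},
    {"grip": 1, "offset": [0, 0, 0], "spin": 0},
    {"grip": 1, "offset": [0, 0, 0], "spin": 0},
    {"grip": 1, "offset": [0, 0, 0], "spin": 0},
  ],
)

```text
time_s: 26.4
tcp_pos: [0.601, 0.2383, 0.2096]
ee_rot: [[-0.001, -1.0, -0.0], [-1.0, 0.001, -0.0], [0.0, 0.0, -1.0]]
wrist_force: [0.1, 0.1, -0.2]
gripper_width: 0.995
gripper_force: 0.0
```

```bash
python3 - <<'E'
from station import r
from h import *
s=r.sense();print(s['time_s'],s['tcp_pos'])
C={n:r.capture(n) for n in['scene','side']}
for n,col,xy,z in[('teal','teal',(.601,.0385),.115),('red','red',(.513,-.0975),.115),('jar','yellow',(.4885,.016),.08),('tape','green',(.6255,-.073),.05),('white','white',(.383,-.274),.105),('brown','brown',(.468,-.397),.04)]:
  for k in C: print(n,k,near(C[k],col,xy,.05,z,z-.012,z+.012))
cv2.imwrite('pics/f.png',np.hstack([C['scene']['img'][150:350,140:340].repeat(2,0).repeat(2,1),C['side']['img'][140:340,270:470].repeat(2,0).repeat(2,1)]))
E
```

```text
26.4 [0.60102949 0.23826458 0.20964345]
teal scene {'mec': array([0.605 , 0.0391]), 'mean': array([0.6049, 0.0393]), 'diam': 0.0372, 'n': 126, 'z': 0.1142}
teal side {'mec': array([0.5962, 0.0336]), 'mean': array([0.5971, 0.0341]), 'diam': 0.0481, 'n': 98, 'z': 0.1152}
red scene {'mec': array([ 0.5189, -0.0946]), 'mean': array([ 0.518, -0.096]), 'diam': 0.046, 'n': 159, 'z': 0.1138}
red side {'mec': array([ 0.5099, -0.1002]), 'mean': array([ 0.5099, -0.1008]), 'diam': 0.0465, 'n': 126, 'z': 0.1153}
jar scene {'mec': array([0.4935, 0.0191]), 'mean': array([0.493 , 0.0182]), 'diam': 0.0616, 'n': 276, 'z': 0.0788}
jar side {'mec': array([0.4869, 0.015 ]), 'mean': array([0.4867, 0.0149]), 'diam': 0.0654, 'n': 218, 'z': 0.0806}
tape scene {'mec': array([ 0.6299, -0.0711]), 'mean': array([ 0.6316, -0.0716]), 'diam': 0.0655, 'n': 213, 'z': 0.0486}
tape side {'mec': array([ 0.6218, -0.0764]), 'mean': array([ 0.6206, -0.078 ]), 'diam': 0.0773, 'n': 153, 'z': 0.0501}
white scene {'mec': array([ 0.3859, -0.2727]), 'mean': array([ 0.3863, -0.2726]), 'diam': 0.0418, 'n': 134, 'z': 0.104}
white side {'mec': array([ 0.3802, -0.2758]), 'mean': array([ 0.3813, -0.2752]), 'diam': 0.0438, 'n': 170, 'z': 0.1041}
brown scene {'mec': array([ 0.4714, -0.3965]), 'mean': array([ 0.4718, -0.3968]), 'diam': 0.0634, 'n': 213, 'z': 0.0391}
brown side {'mec': array([ 0.4656, -0.3983]), 'mean': array([ 0.4655, -0.4001]), 'diam': 0.0688, 'n': 276, 'z': 0.0395}
```

View pics/f.png

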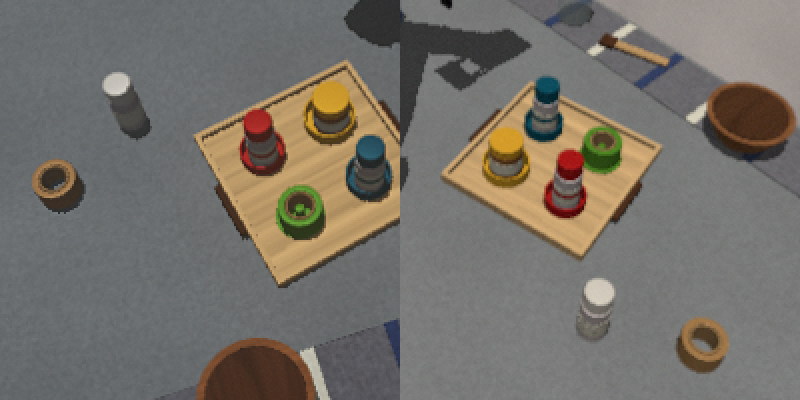

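All four stand upright in their holders at the right heights. The white can (118,85) and brown tape (57,180) have not moved. Handing in.

```bash
python3 -c "
from station import r
print(r.finish_job())"
```

```text
the job is handed in; nothing more can be done
None
```

I packed the teal can, red can, yellow-lidded jar and green tape into their own holders, left the white-capped can and brown tape in place, and handed the job in at about 26 s; the final pictures look right, but no verdict was returned.

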